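# Bolt the hatch of the wheeled robot

## Robot

A 6-joint arm with a two-finger parallel gripper is mounted at the origin on the work surface. World frame = base frame: x ahead of the robot, y to its left, z up, the work surface at z = 0. Lengths are in mm, angles in rad, forces in N, time in s.
With the tool pointing down it reaches from about 275 to 1000 mm from the base axis. Payload 8.4 kg.
Tool frame: the origin (TCP) lies between the finger pads; the fingertips stand 22 mm ahead of it and the grasp point (between the pads) lies 3 mm ahead of it; z points along the fingers, y is the line along which they close (so a half turn about z gives the same grasp; the last joint's range is limited). The gripper opens to 85 mm and grips with 20 to 120 N. Pads are 22 mm wide; open, the fingers measure 114 mm over their backs; the gripper's body (76 mm by 85 mm) begins 54 mm behind the grasp point. The pads swing forward as they close: fully open they stand 13 mm farther back than shut.
Start: joints at [-1.319, 0.353, 1.633, -0, 1.155, -0.002], TCP at [156.926, -604.981, 253.281] pointing down, gripper open.
Joint ranges: [-2.63, 2.63], [-0.92, 2.1], [0.06, 2.66], [-1.3, 4.44], [0, 2.69], [-3.02, 3.02]. Speed limits (rad/s): [2.22, 2.22, 2.79, 3.14, 3.14, 3.14].

## Interface

Orientations are given as [roll, pitch, yaw] about the fixed x, y, z axes, in that order (R = Rz(yaw) Ry(pitch) Rx(roll)).
In Python, from rig import r, grab_frame gives the robot as it stands.
- The arm moves only by the shell command python3 -m inch 'ROWS' [FORCE]. ROWS is JSON, a list of rows, each a list of 7 numbers: the turn, a rotation vector about the tool's x, y, z as a fraction of full scale, then the shift along the tool's x, y, z as a fraction of full scale, then the closure, from 0 (fully open) to 1 (shut). In form: [[rx, ry, rz, dx, dy, dz, fingers], ...]. A call has 1 to 8 rows; each row shifts and turns the commanded pose from where the row before left it, along the tool's axes as they then stand; what a row does not reach is not made up. Full scale, the value 1, is 2.5 cm for a shift and pi rad for a turn. A row lasts 1/12 s, in which the tool goes at most 41.7 mm and 7.16 degrees, less where a joint would pass 70% of its speed; a pose out of reach is approached as far as the arm can. A call with a number of a shift or a turn outside -1 to 1 is refused whole. A call with a gripper value outside its range is refused whole. The fingers move at their own pace and stop on an object; FORCE is the grip in N (left out, the last holds). Time passes only in rows, so rows that do not move let the fingers close. It gives the time, the measured TCP pose, the force, the opening and the grip force at its end, in the units of the state.
- r.sense(): the state, without advancing time (a new reading comes with each control period).
- grab_frame(name): name is "scene" or "top" or "wrist"; returns a dict with "pixels" (480x640x3 uint8, red, green, blue), "z_map" (480x640 float32, mm along the optical axis (not along the pixel's ray), 0 where there is no reading), "vertical_fov" (degrees; the focal length in pixels is half the picture's height over the tangent of half this angle, whatever the lens; pixels are square), "cx", "cy" (the principal point, pixels), "cam_to_world" (4x4, takes a point from camera to world coordinates). Camera axes: x right, y down, z forward; pixel columns grow to the right and rows downward; lengths in mm; the calibration is good to about 2 mm. A picture is of the moment at which its call begins.
- r.sign_off(): hands the job in; it is judged then, once.
The state is a dict: "clock": time; "qpos": joint angles; "qvel": joint speeds; "joint_efforts": joint torques, N m; "eef_pos": TCP position; "tcp_rot": TCP orientation; "contact_force": force on the tool from outside, world axes, zero at the start; "wrist_torque": the same for the moment, N m; "opening": opening from 0.0 (shut) to 1.0 (fully open); "grasp_force": force on a finger pad.
Only numpy, scipy, OpenCV 4.12 (cv2) and the standard library are available. Lean on these libraries where they do the work, as an engineer would, in place of code of your own. Each camera call takes 0.05 s, during which the arm holds its last target. There are 200 camera calls.

## Task

Lock the hatch on top of the wheeled robot: hold the spring safety catch (the long black touch bar) down with one fingertip and, while it is held down, push the steel bolt's upright thumb plate with the other fingertip until the bolt is fully home in its keeper. Then let the catch spring back up and move clear. Nothing is to be gripped, and the loose things around the bolt stay where they are.

Things in the scene. Friction and masses are not known exactly. Their poses are not given: they have to be found in the camera images.
- rover: Wheeled robot, fixed: aluminium case, flat lid 262 (x) x 362 (y) mm, its top 130 mm above the work surface; four 150 mm wheels outside its +-y sides, 150 mm high. Origin on the work surface under the lid's centre, z up. The bolt slides home to its own +y. On the lid, the black touch bar runs along y with centre line x = -34 mm, the bolt along y at x = +30 mm; a 3 mm floor plate between.
- catch_top (a point): Centre of the top face of the catch's black touch bar: 32 mm wide (x), 116 mm long (y), flat, 28 mm above the lid when up, 20 mm when fully pressed. The point moves with the bar; axes as the rover's. The bar goes straight down wherever along it it is pressed, and a fingertip may slide along it.
- catch (a joint): How far the touch bar is pressed down, m: 0 up, 0.008 on its bottom stop. Its spring resists with about 2.6 N at first, 5.8 N at the bottom. Its tooth blocks the bolt anywhere along the way unless the bar is held down by 0.005 or more; once the bolt is fully home and the bar is let go, it rises fully by itself.
- lug (a point): The bolt's upright steel thumb plate: middle of the top edge of its -y face, the face to push. Plate 36 mm wide (x), 14 mm thick (to +y from here), from 15 to 42 mm above the lid; on its -y side nothing stands higher than 11 mm above the lid, so a fingertip level with one on the pressed bar meets its face. The point moves with the bolt; axes as the rover's.
- bolt (a joint): Travel of the bolt, m: 0 drawn back (start), 0.050 fully home on its stop, towards the rover's own +y. Sliding friction 1.5 N, no spring. At 0.046 and over the catch can rise and lock it.
- keeper (a point): Top centre of the keeper, a steel strap 24 mm long (y), 20 mm above the lid, which the bolt's end enters; two like straps, 10 mm long and as high, guide the bolt 42 and 75 mm nearer on its line (to -y). Two capped glands, 30 mm across and 24 mm high, stand on the lid 18 mm to +y of it, one 65 mm to +x, one 125 mm to -x.
- screwdriver: Loose screwdriver, grey handle, 160 mm long, lying roughly along the rover's x at its -y end, on the lid; not to be moved. Origin on its axis line, on its underside, near the middle of its length.
- socket: Loose steel socket, upright cylinder, diameter 25, height 36 mm, on the lid beside the bolt or the catch; not to be moved. Origin at the centre of its underside.
- spacer: Loose aluminium ring, outer diameter 32, bore 14, height 20 mm, on the lid beside the bolt or the catch; not to be moved. Origin at the centre of its underside.

How it is judged (in metres and radians):
On the way, in this order (a step that is already met when the one before it is completed fails the run):
1. a finger holds the catch down while the bolt is still drawn back (value of joint catch above 0.0045 m and value of joint bolt below 0.005 m and contact force between the fingers and catch above 0.5 N), for 0.1 s.
2. the bolt is under way, pushed by a finger while a finger holds the catch down (value of joint bolt between 0.012 and 0.044 m and value of joint catch above 0.004 m and contact force between the fingers and catch above 0.3 N and contact force between the fingers and bolt above 0.1 N), for 0.05 s.
At the end, for the whole second after the job is handed in: The bolt is at least 46 mm along (fully home is 50 mm) and at rest, the catch has risen to within 2 mm of its top, and the loose things are within 20 mm of where they were (value of joint bolt above 0.046 m and value of joint catch below 0.002 m and velocity of joint bolt between -0.005 and 0.005 m/s and distance of each of screwdriver, socket, spacer from where it was at the start of the episode below 0.02 m); the robot touches nothing.
It fails at once if a loose thing is lifted, carried or pushed more than 25 mm (distance of any of screwdriver, socket, spacer from where it was at the start of the episode above 0.025 m).
It also fails if it takes over 29 s, if anything falls off the work surface, if the arm or the gripper's body presses on something with over 40 N, if the wrist force passes 120 N, or if a joint passes its speed limit or range.

## Working session

There is one attempt and no reset: what is moved stays moved. The work goes in short steps, Python scripts to look and compute and a shell command to move; the robot and the scene stay as the last step left them, time stands still between calls to the robot, and variables do not carry over. Pictures are saved under pics/ and viewed, at most 10 in all, crops included, and the job is handed in when it is done.

```bash
mkdir -p pics; ls; python3 - <<'E'
from rig import r, grab_frame
import cv2,numpy as np
np.set_printoptions(precision=4,suppress=True)
print(r.sense())
for n in ("scene","top"):
    f=grab_frame(n); cv2.imwrite(f"pics/{n}0.png",f["pixels"][:,:,::-1]); np.savez(f"{n}0.npz",**f)
    print(n,f["vertical_fov"],f["cx"],f["cy"],f["cam_to_world"])
E
```

```text
pics
{'clock': 0.0, 'qpos': array([-1.3194,  0.3537,  1.6341,  0.    ,  1.1552, -0.0024]), 'qvel': array([ 0.0005,  0.0002,  0.0009, -0.    , -0.0016, -0.0002]), 'joint_efforts': array([ -0.0037, -60.5256, -34.2076,  -0.0003,   0.0093,   0.    ]), 'eef_pos': array([ 156.8322, -604.5551,  252.5608]), 'tcp_rot': array([-3.1402, -0.    ,  0.2538]), 'contact_force': array([ 0.1973,  0.6289, -1.1329]), 'wrist_torque': array([ 0.0259, -0.0252,  0.0029]), 'grasp_force': 0.0, 'opening': 1.0007398012497823}
scene 49.14706079972249 323.8620265349562 239.24067434979952 [[   0.5022    0.539    -0.6763 1155.5928]
 [   0.8647   -0.3039    0.3999 -301.5707]
 [   0.01     -0.7856   -0.6186  631.9936]
 [   0.        0.        0.        1.    ]]
top 43.84775972308903 318.12904131740066 233.2665903740568 [[  0.1446  -0.9661   0.214  426.147 ]
 [ -0.9895  -0.1418   0.0282  25.6382]
 [  0.0031  -0.2159  -0.9764 920.1955]
 [  0.       0.       0.       1.    ]]
```

View pics/top0.png

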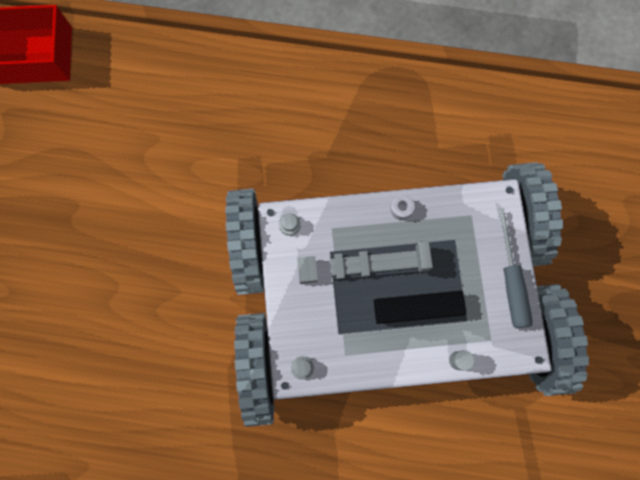

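View pics/scene0.png

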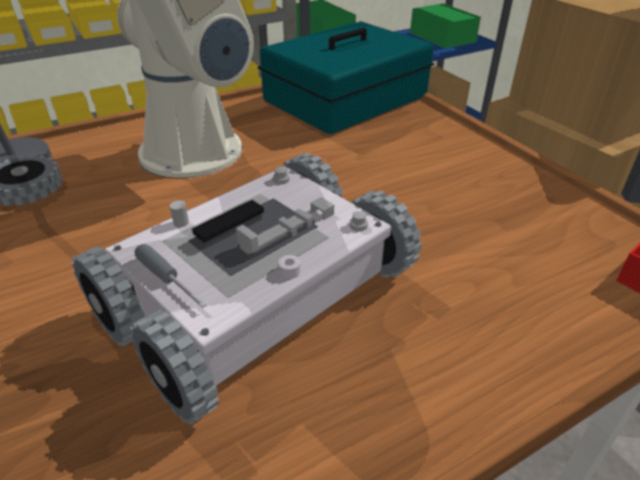

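The top view shows the lid with corners near (262,203), (520,180), (550,372), (277,397). The bar spans about (375–465, 290–323), the thumb plate is near (424,257), the keeper near (307,268), the socket near (462,360), the spacer near (403,208), and the screwdriver lies on the right. The scene view agrees with this.

```bash
cat > h.py <<'E'
import numpy as np,cv2
def world(f):
    h,w=f["z_map"].shape; F=h/2/np.tan(np.radians(float(f["vertical_fov"]))/2)
    u,v=np.meshgrid(np.arange(w),np.arange(h)); z=f["z_map"].astype(float)
    P=np.stack([(u-f["cx"])/F*z,(v-f["cy"])/F*z,z],-1)
    return P@f["cam_to_world"][:3,:3].T+f["cam_to_world"][:3,3]
E
python3 - <<'E'
from h import *
np.set_printoptions(precision=3,suppress=True)
f=dict(np.load("top0.npz")); W=world(f); z=W[...,2]; g=f["pixels"].mean(-1); ok=f["z_map"]>0
roi=np.zeros(z.shape,bool); roi[180:400,255:555]=1
lid=roi&ok&(abs(z-130)<5)&(g>140)
print("lid z",np.median(z[lid]),z[lid].std())
def rect(m,n):
    c,l,s,_=cv2.connectedComponentsWithStats(m.astype(np.uint8)); k=1+np.argmax(s[1:,4]); q=l==k
    print(n,s[k],cv2.minAreaRect(W[q][:,:2].astype(np.float32)),"med",np.median(W[q],0),"max z",np.percentile(z[q],[5,50,95])); return q
rect(roi&ok&(abs(z-130)<8),"lid")
def box(m,a,b,c,d):
    t=np.zeros_like(m); t[a:b,c:d]=1; return m&t
rect(box(ok&(g<40)&(z>150),280,335,365,475),"bar")
rect(box(ok&(z>161),230,285,405,440),"lug")
rect(box(ok&(z>144),250,290,295,322),"keeper")
rect(box(ok&(z>158),340,380,440,480),"socket")
rect(box(ok&(z>144),190,225,385,420),"spacer")
rect(box(ok&(z>138),200,335,490,540),"driver")
rect(box(ok&(z>144),205,240,275,305),"glandA")
rect(box(ok&(z>144),350,385,285,315),"glandB")
E
```

```text
lid z 130.97988202753868 1.4061942360055812
lid [  259   180   292   219 44151] ((546.5767822265625, -70.74739074707031), (262.4593811035156, 362.8602294921875), 13.897562980651855) med [533.606 -67.141 131.394] max z [128.793 131.394 134.594]
bar [ 374  291   92   33 2275] ((517.1416015625, -94.39031982421875), (32.23093032836914, 114.7107925415039), 14.00776481628418) med [516.538 -93.798 158.748] max z [156.308 158.748 160.946]
lug [418 241  15  30 352] ((582.6085815429688, -92.19718933105469), (36.71894073486328, 14.74509048461914), 13.31269645690918) med [581.284 -91.295 172.381] max z [164.721 172.381 174.984]
keeper [298 256  20  27 455] ((546.0712890625, 55.07505798339844), (32.30799865722656, 23.87714195251465), 13.893739700317383) med [545.725  54.875 150.33 ] max z [148.013 150.33  152.38 ]
socket [454 351  21  20 338] ((458.3473815917969, -154.98866271972656), (23.88719940185547, 23.64956283569336), 67.58702850341797) med [ 458.258 -154.025  166.633] max z [162.657 166.633 168.705]
spacer [391 195  24  24 373] ((648.5488891601562, -58.483367919921875), (30.567546844482422, 30.306020736694336), 3.6274280548095703) med [647.87  -58.435 150.549] max z [146.11  150.549 152.728]
driver [ 499  208   34  120 1521] ((589.0390014648438, -210.66880798339844), (159.65403747558594, 26.201120376586914), 14.849574089050293) med [ 556.518 -215.71   152.972] max z [144.175 152.972 157.351]
glandA [281 214  17  17 224] ((604.2244873046875, 88.01826477050781), (21.125709533691406, 21.327152252197266), 60.06861114501953) med [603.691  87.7   153.501] max z [147.554 153.501 155.433]
glandB [294 359  17  18 241] ((420.60546875, 42.89626693725586), (20.95697021484375, 20.176782608032227), 8.151899337768555) med [420.285  42.699 153.281] max z [150.91  153.281 155.314]
```

```bash
python3 -m inch '[[0,0,-0.038,0,0,0,0.41],[0,0,-0.038,0,0,0,0.41],[0,0,-0.038,0,0,0,0.41],[0,0,-0.038,0,0,0,0.41],[0,0,-0.038,0,0,0,0.41],[0,0,-0.038,0,0,0,0.41],[0,0,-0.038,0,0,0,0.41],[0,0,-0.038,0,0,0,0.41]]' 20
python3 -m inch '[[0,0,-0.038,0,0,0,0.41],[0,0,-0.038,0,0,0,0.41],[0,0,-0.038,0,0,0,0.41],[0,0,-0.038,0,0,0,0.41],[0,0,-0.038,0,0,0,0.41],[0,0,0,0,0,0,0.41]]'
```

```text
clock: 0.77
eef_pos: [156.9, -604.7, 252.8]
tcp_rot: [-3.141, -0.001, 1.215]
contact_force: [-0.1, 0.8, 0.2]
opening: 0.595
grasp_force: 0.0
clock: 1.27
eef_pos: [156.8, -604.7, 252.9]
tcp_rot: [-3.142, -0.001, 1.811]
contact_force: [0.6, 0.2, 0.9]
opening: 0.594
grasp_force: 0.0
```

```bash
python3 -m inch '[[0,0,0,0.7,0.96,0,0.41],[0,0,0,0.7,0.96,0,0.41],[0,0,0,0.7,0.96,0,0.41],[0,0,0,0.7,0.96,0,0.41],[0,0,0,0.7,0.96,0,0.41],[0,0,0,0.7,0.96,0,0.41],[0,0,0,0.7,0.96,0,0.41],[0,0,0,0.7,0.96,0,0.41]]'
python3 -m inch '[[0,0,0,0.7,0.96,0,0.41],[0,0,0,0.7,0.96,0,0.41],[0,0,0,0.7,0.96,0,0.41],[0,0,0,0.7,0.96,0,0.41],[0,0,0,0.7,0.96,0,0.41],[0,0,0,0.7,0.96,0,0.41],[0,0,0,0.7,0.96,0,0.41],[0,0,0,0.7,0.96,0,0.41]]'
python3 -m inch '[[0,0,0,0.7,0.96,0,0.41],[0,0,0,0.7,0.96,0,0.41],[0,0,0,0.7,0.96,0,0.41],[0,0,0,0.7,0.96,0,0.41],[0,0,0,0.7,0.9,0,0.41],[0,0,0,0,0,0,0.41],[0,0,0,0,0,0,0.41]]'
```

```text
clock: 1.93
eef_pos: [311.7, -422.8, 253.2]
tcp_rot: [-3.142, -0.0, 1.801]
contact_force: [0.5, -0.7, -0.5]
opening: 0.587
grasp_force: 0.0
clock: 2.6
eef_pos: [465.9, -242.0, 253.2]
tcp_rot: [-3.141, -0.0, 1.801]
contact_force: [1.9, -1.0, -1.1]
opening: 0.589
grasp_force: 0.0
clock: 3.18
eef_pos: [560.5, -129.5, 252.9]
tcp_rot: [-3.141, -0.0, 1.805]
contact_force: [0.1, -0.4, -0.3]
opening: 0.592
grasp_force: 0.0
```

```bash
cat > look.py <<'E'
from rig import r,grab_frame
import sys
from h import *
np.set_printoptions(precision=2,suppress=True)
def rov(p,yaw=0.2426,o=(546.6,-70.7)):
    d=np.asarray(p,float)[:2]-o; c,s=np.cos(yaw),np.sin(yaw); return np.array([c*d[0]+s*d[1],-s*d[0]+c*d[1]])
if __name__=="__main__":
    s=r.sense(); print(s["clock"],s["eef_pos"],s["tcp_rot"],s["contact_force"],"rover xy",rov(s["eef_pos"]))
    n=sys.argv[1]; f=grab_frame(n); cv2.imwrite(f"pics/{sys.argv[2]}.png",f["pixels"][:,:,::-1]); np.savez(sys.argv[2]+".npz",**f)
E
python3 look.py wrist w1
```

```text
3.1833 [ 560.46 -129.52  252.88] [-3.14 -0.    1.8 ] [ 0.08 -0.4  -0.32] rover xy [ -0.68 -60.42]
```

View pics/w1.png

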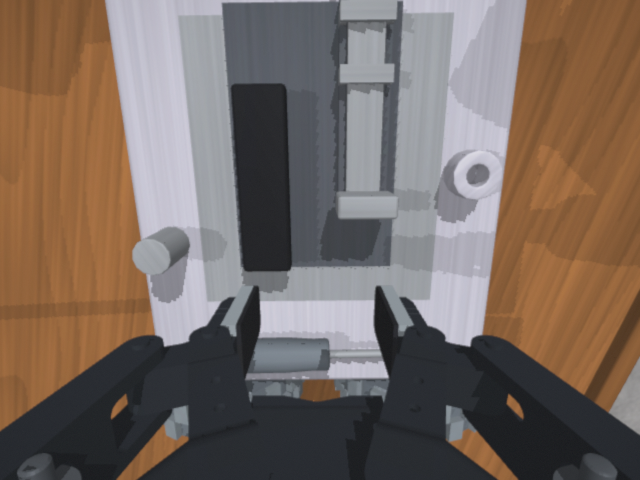

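The wrist view has the bar at about (232–291, 84–270), the thumb plate at about (338–397, 192–218) and the fingertips at about (248,292) and (385,292). I'll measure all of these in the rover frame.

```bash
python3 - <<'E'
from h import *
from look import rov
np.set_printoptions(precision=1,suppress=True)
f=dict(np.load("w1.npz")); W=world(f); z=W[...,2]; g=f["pixels"].mean(-1); ok=f["z_map"]>0
def box(m,a,b,c,d):
    t=np.zeros_like(m); t[a:b,c:d]=1; return m&t
for n,m in dict(bar=box(ok&(g<40)&(z>150)&(z<165),75,280,225,300),lug=box(ok&(z>165)&(z<180),180,225,330,405),
  fL=box(ok&(z>200)&(z<300),280,340,190,275),fR=box(ok&(z>200)&(z<300),280,340,365,450)).items():
    P=W[m]; Q=np.array([rov(p) for p in P]); print(n,m.sum(),"x",np.percentile(Q[:,0],[1,50,99]),"y",np.percentile(Q[:,1],[1,50,99]),"z",np.percentile(P[:,2],[1,5,50,99]))
E
```

```text
bar 3263 x [-47.2 -31.5 -16.6] y [-70.2 -43.8  37.8] z [153.  156.  158.  159.5]
lug 1460 x [13.5 31.2 48.6] y [-33.8 -26.5 -20.3] z [166.1 169.4 171.9 173.6]
fL 2457 x [-37.5 -27.1 -23.9] y [-67.6 -48.7 -45.5] z [236.  239.6 260.6 282.2]
fR 2467 x [26.  29.3 39.6] y [-68.3 -49.2 -46.1] z [235.9 239.6 260.6 282.2]
```

```bash
python3 -m inch '[[0,0,0,0.16,-0.04,0.5,0.41],[0,0,0,0,0,0.8,0.41],[0,0,0,0,0,0.8,0.41],[0,0,0,0,0,0.5,0.41],[0,0,0,0,0,0.2,0.41],[0,0,0,0,0,0,0.41],[0,0,0,0,0,0,0.41]]'
python3 -m inch '[[0,0,0,0,0,0.1,0.41],[0,0,0,0,0,0.1,0.41],[0,0,0,0,0,0.1,0.41],[0,0,0,0,0,0,0.41],[0,0,0,0,0,0,0.41]]'
```

```text
clock: 3.82
eef_pos: [558.0, -127.7, 183.7]
tcp_rot: [3.142, 0.0, 1.804]
contact_force: [-0.0, 0.1, -0.2]
opening: 0.59
grasp_force: 0.0
clock: 4.23
eef_pos: [558.6, -127.2, 176.2]
tcp_rot: [3.141, 0.001, 1.806]
contact_force: [0.9, -0.8, 2.0]
opening: 0.59
grasp_force: 1.4
```

```bash
python3 -m inch '[[0,0,0,0,0,0.1,0.41],[0,0,0,0,0,0,0.41],[0,0,0,0,0,0,0.41]]'
python3 -m inch '[[0,0,0,0,0,0.1,0.41],[0,0,0,0,0,0,0.41],[0,0,0,0,0,0,0.41]]'
python3 -m inch '[[0,0,0,0,0,0.06,0.41],[0,0,0,0,0,0,0.41],[0,0,0,0,0,0,0.41]]'
```

```text
clock: 4.48
eef_pos: [558.5, -127.1, 173.5]
tcp_rot: [3.141, 0.001, 1.806]
contact_force: [1.1, -1.7, 3.4]
opening: 0.589
grasp_force: 2.0
clock: 4.73
eef_pos: [558.5, -127.1, 170.9]
tcp_rot: [3.141, 0.0, 1.806]
contact_force: [1.4, -2.9, 4.8]
opening: 0.593
grasp_force: 2.5
clock: 4.98
eef_pos: [558.5, -127.1, 169.5]
tcp_rot: [3.141, 0.0, 1.806]
contact_force: [0.9, -3.2, 5.4]
opening: 0.589
grasp_force: 2.8
```

```bash
python3 -m inch '[[0,0,0,0,0,0.02,0.41],[0,0,0,0,0,0,0.41],[0,0,0,0.15,0,0,0.41],[0,0,0,0.15,0,0,0.41],[0,0,0,0.15,0,0,0.41],[0,0,0,0.15,0,0,0.41],[0,0,0,0,0,0,0.41]]'
python3 -m inch '[[0,0,0,0.15,0,0,0.41],[0,0,0,0.15,0,0,0.41],[0,0,0,0.15,0,0,0.41],[0,0,0,0.15,0,0,0.41],[0,0,0,0,0,0,0.41]]'
python3 look.py top t1; python3 -c "
import cv2;i=cv2.imread('pics/t1.png')[180:400,255:555];cv2.imwrite('pics/t1c.png',cv2.resize(i,(750,550)))"
```

```text
clock: 5.57
eef_pos: [554.8, -112.3, 169.1]
tcp_rot: [3.141, 0.001, 1.806]
contact_force: [0.4, -1.7, 6.0]
opening: 0.589
grasp_force: 2.9
clock: 5.98
eef_pos: [551.3, -97.8, 169.1]
tcp_rot: [3.141, 0.001, 1.806]
contact_force: [0.0, -2.5, 6.2]
opening: 0.593
grasp_force: 2.9
5.9833 [551.29 -97.82 169.12] [3.14 0.   1.81] [ 0.   -2.51  6.16] rover xy [ -1.96 -27.45]
```

View pics/t1c.png

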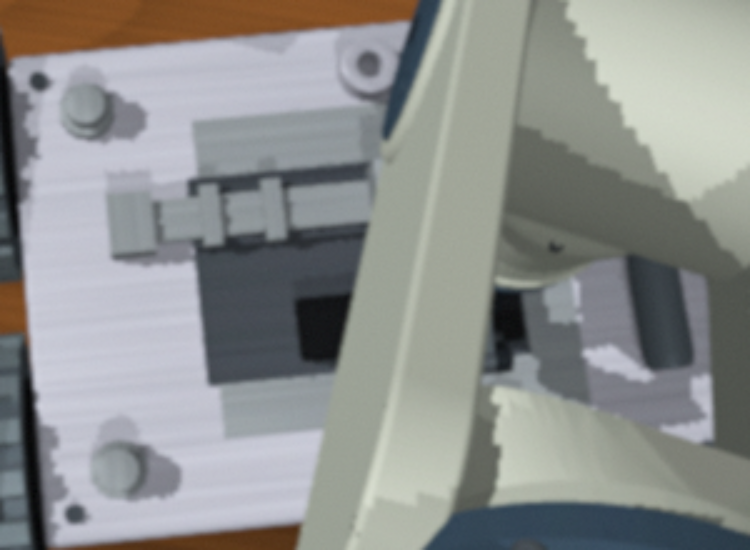

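The crop shows the bolt's end at (178,218), now reaching the keeper, so the bolt is under way with the bar still held. I'll keep pushing until it meets the stop.

```bash
python3 -m inch '[[0,0,0,0.15,0,0,0.41],[0,0,0,0.15,0,0,0.41],[0,0,0,0.15,0,0,0.41],[0,0,0,0.15,0,0,0.41],[0,0,0,0.15,0,0,0.41],[0,0,0,0.15,0,0,0.41],[0,0,0,0.08,0,0,0.41],[0,0,0,0,0,0,0.41]]'
python3 -m inch '[[0,0,0,0.08,0,0,0.41],[0,0,0,0.08,0,0,0.41],[0,0,0,0,0,0,0.41]]'
```

```text
clock: 6.7
eef_pos: [545.4, -74.1, 169.0]
tcp_rot: [-3.142, 0.001, 1.806]
contact_force: [1.1, -3.0, 6.3]
opening: 0.59
grasp_force: 3.1
clock: 6.95
eef_pos: [544.6, -70.4, 169.1]
tcp_rot: [3.142, 0.001, 1.806]
contact_force: [0.4, -4.3, 6.6]
opening: 0.59
grasp_force: 3.1
```

```bash
python3 -m inch '[[0,0,0,0.08,0,0,0.41],[0,0,0,0,0,0,0.41],[0,0,0,0,0,0,0.41]]'
python3 -m inch '[[0,0,0,0.06,0,0,0.41],[0,0,0,0,0,0,0.41],[0,0,0,0,0,0,0.41]]'
```

```text
clock: 7.2
eef_pos: [544.2, -68.5, 169.0]
tcp_rot: [3.142, 0.001, 1.806]
contact_force: [-0.1, -4.4, 6.3]
opening: 0.59
grasp_force: 3.1
clock: 7.45
eef_pos: [543.8, -67.2, 169.0]
tcp_rot: [-3.142, 0.001, 1.806]
contact_force: [0.9, -5.2, 5.4]
opening: 0.594
grasp_force: 4.4
```

```bash
python3 -m inch '[[0,0,0,0.08,0,0,0.41],[0,0,0,0,0,0,0.41],[0,0,0,0,0,0,0.41]]'
python3 -m inch '[[0,0,0,0.08,0,0,0.41],[0,0,0,0,0,0,0.41],[0,0,0,0,0,0,0.41]]'
```

```text
clock: 7.7
eef_pos: [543.8, -67.0, 169.1]
tcp_rot: [3.141, 0.004, 1.806]
contact_force: [1.9, -15.8, 4.0]
opening: 0.592
grasp_force: 10.2
clock: 7.95
eef_pos: [543.8, -66.7, 169.2]
tcp_rot: [3.141, 0.007, 1.806]
contact_force: [3.3, -25.7, 2.3]
opening: 0.591
grasp_force: 15.1
```

The force jumped to about 26 N with no further motion, so the bolt is on its stop. I'll ease back and then rise.

```bash
python3 -m inch '[[0,0,0,-0.12,0,0,0.41],[0,0,0,-0.1,0,0,0.41],[0,0,0,0,0,-0.2,0.41],[0,0,0,0,0,-0.4,0.41],[0,0,0,0,0,-0.8,0.41],[0,0,0,0,0,-0.8,0.41],[0,0,0,0,0,-0.8,0.41],[0,0,0,-0.8,0,-0.4,0.41]]'
python3 -m inch '[[0,0,0,-0.9,0,0,0.41],[0,0,0,-0.9,0,0,0.41],[0,0,0,-0.9,0,0,0.41],[0,0,0,0,0,0,0.41],[0,0,0,0,0,0,0.41]]'
python3 look.py wrist w2; python3 - <<'E'
from h import *
from look import rov
np.set_printoptions(precision=1,suppress=True)
f=dict(np.load("w2.npz")); W=world(f); z=W[...,2]; g=f["pixels"].mean(-1); ok=f["z_map"]>0
d=W[...,:2]-np.array([546.6,-70.7]); c,s=np.cos(.2426),np.sin(.2426); X=c*d[...,0]+s*d[...,1]; Y=-s*d[...,0]+c*d[...,1]
for n,m in dict(bar=ok&(g<40)&(z>145)&(z<165)&(abs(X+34)<20)&(abs(Y+16)<65),lug=ok&(z>165)&(z<180)&(abs(X-30)<25)&(abs(Y)<60)).items():
    print(n,m.sum(),"x",np.percentile(X[m],[1,50,99]),"y",np.percentile(Y[m],[1,50,99]),"z",np.percentile(z[m],[5,50,95]))
E
```

```text
clock: 8.62
eef_pos: [548.3, -85.4, 256.3]
tcp_rot: [3.141, -0.001, 1.808]
contact_force: [1.1, -0.3, 0.2]
opening: 0.589
grasp_force: 0.0
clock: 9.03
eef_pos: [563.9, -153.5, 253.8]
tcp_rot: [-3.141, -0.001, 1.804]
contact_force: [-0.4, 0.8, 0.1]
opening: 0.589
grasp_force: 0.0
9.0333 [ 563.95 -153.55  253.78] [-3.14 -0.    1.8 ] [-0.35  0.78  0.13] rover xy [ -3.06 -84.59]
bar 2715 x [-47.3 -30.8 -16.5] y [-70.6 -46.9  38. ] z [155.8 157.9 159.1]
lug 1984 x [13.5 31.  48.6] y [15.5 22.  29.2] z [169.3 171.9 173.2]
```

View pics/w2.png

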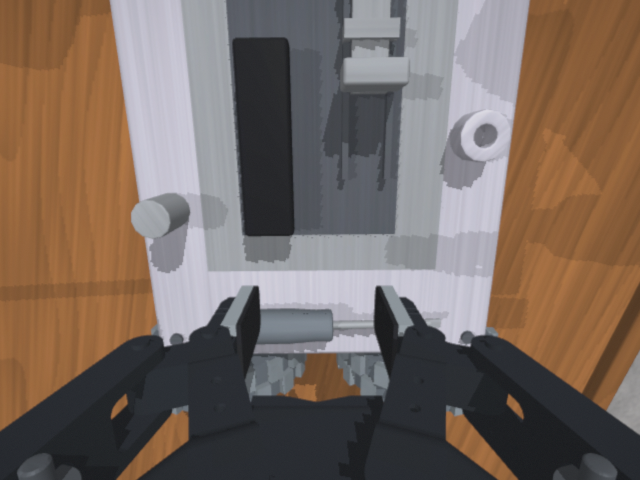

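The thumb plate at (375,74) has moved 49–50 mm. The bar at (265,137) is back up at z ≈ 158, and the loose things look undisturbed. The gripper is clear, so I'm handing in.

```bash
python3 -c "
from rig import r
print(r.sign_off())"
```

```text
the job is handed in; nothing more can be done
None
```

The hatch is locked and the job is handed in: the bolt moved about 49 mm of 50 onto its stop, the catch sprang back up, the loose things look undisturbed, and the arm is clear, all at about 9 s of the 29 s allowed; the sign-off gave no verdict.

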